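# Hang a parts bin on the louvred bench rack

### The arm

A 6-joint arm with a two-finger parallel gripper is mounted at the origin on the work surface. World frame = base frame: x ahead of the robot, y to its left, z up, the work surface at z = 0. Lengths are in m, angles in rad, forces in N, time in s.
With the tool pointing down it reaches from about 0.325 to 0.75 m from the base axis. Payload 7.6 kg.
Tool frame: the origin (TCP) lies midway between the tips of the shut fingers; the grasp point (between the pads) lies 19 mm behind it; z points along the fingers, y is the direction in which the jaws open and shut (so a half turn about z gives the same grasp; the last joint's range is limited). The gripper opens to 85 mm and grips with 20 to 120 N. Pads are 22 mm wide; open, the fingers measure 114 mm over their backs; the gripper's body (76 mm by 85 mm) begins 54 mm behind the grasp point. The pads swing forward as they close: fully open they stand 13 mm farther back than shut.
Start: joints at [1.235, 0.052, 1.401, -0, 1.689, -0.07], TCP at [0.138, 0.507, 0.231] pointing down, gripper open.
Joint ranges: [-2.9, 2.9], [-0.91, 2.17], [0.12, 2.37], [-1.06, 4.2], [0.26, 2.73], [-2.93, 2.93]. Speed limits (rad/s): [2.57, 2.57, 3.01, 3.14, 3.14, 3.14].

### API

Orientations are given as a unit quaternion [x, y, z, w].
In Python, from cell import status, optics, workorder gives the robot as it stands.
- The arm moves only by the tool drive_tool, never from a script. Its argument "deltas" is text: rows parted by semicolons, each of 7 numbers parted by spaces: the shift along the world's x, y, z in cm, then the turn, a rotation vector about the world's x, y, z in degrees, then the closure, from -1 (fully open) to 1 (shut). In form: x y z ax ay az jaw; .... A call has 1 to 8 rows; each row shifts and turns the commanded pose from where the row before left it; what a row does not reach is not made up. A row lasts 1/10 s, in which the tool goes at most 50 mm and 8.59 degrees, less where a joint would pass 70% of its speed; a pose out of reach is approached as far as the arm can. A call is refused whole if a number of a shift passes 5 or a number of a turn 8.59, either way. A call with a gripper value outside its range is refused whole. The fingers move at their own pace and stop on an object; "squeeze" is the grip in N (left out, the last holds). Time passes only in rows, so rows that do not move let the fingers close. It gives the time, the measured TCP pose, the force and the opening at its end, in the units of the state.
- status.sense(): the state, without advancing time (a new reading comes with each control period).
- optics.camera(name): name is "scene" or "top" or "wrist"; returns a dict with "img" (400x640x3 uint8, red, green, blue), "mtx" (3x3 intrinsics, pixels), "k1" (the pictures are not rectified: a ray, as slopes to the right and down, at radius r is drawn at 1 + k1 r^2 times it, then the intrinsics apply), "rvec" (rotation vector, rad) and "tvec" (3), from world to camera coordinates, as OpenCV has them; the wrist camera has in their place "T_tool_cam" (4x4, takes a point from camera to tool coordinates, whose origin is the TCP and whose axes are the flange's). Camera axes: x right, y down, z forward; pixel columns grow to the right and rows downward; lengths in m; the calibration is good to about 2 mm. A picture is of the moment at which its call begins: read the wrist's pose just before it. There is no depth.
- workorder.close_job(): hands the job in, once; it reports no verdict.
Trained networks look in a picture, given as the dict that the camera call returned (one of the last four; its "shot" number tells which), for a name from the list of things; names that differ only in an ending like _2 or _b are one class to them, and where a whole thing is asked for, a point or a joint stands for the part that bears it (a point fixed in the world has none). Each returns a list of dicts, best first, with "conf" (0 to 1); they miss things now and then, are a little off and sometimes report something else, mostly with a low value. They report only what shows in the picture. A call takes as long as a camera call. They do not tell look-alikes from the thing itself.
- optics.search_frame(picture, query): "xyz" ([x, y, z] in m, in world coordinates, good to about 4 mm: the middle of the surface that is visible of it).
- optics.trace(picture, query): "pixels" (400x640 bool, what is visible of it).
- optics.tip_of(picture, query): "xyz" ([x, y, z] in m, in world coordinates, good to about 4 mm: a listed point, or the origin of a listed thing).
The state is a dict: "t": time; "joints": joint angles; "qvel": joint speeds; "tau": joint torques, N m; "tool_pos": TCP position; "orientation": TCP orientation; "force": force on the tool from outside, world axes, zero at the start; "wrist_torque": the same for the moment, N m; "width": finger opening in m.
Only numpy, scipy, OpenCV 4.12 (cv2) and the standard library are available. Lean on these libraries where they do the work, as an engineer would, in place of code of your own. Each camera call takes 0.05 s, during which the arm holds its last target. There are 200 camera calls.

### The job

Hang the loose parts bin that has a hanging lip on the top louvre of the bench rack, its lip fully down behind the louvre, and bring it right up against the upright at the rack's far end (the end away from the robot), so that the rest of the row stays free. Feel for the panel with a light touch and never press, drop or shove the bin hard against the rack; keep the bin level so that nothing spills, and leave everything else on the bench where it is.

Things in the scene. Friction and masses are not known exactly. Their poses are not given: they have to be found in the camera images.
- rack: grey steel bench rack, fixed, 350 mm long, 212 high. Origin on the bench, mid-length; z up, y along the louvres, bins hang on its -x side. At each end an upright: inner faces at y = -150 (the far end, away from the robot) and y = +150, fronts at x = -53, tops at z = 212; under each a foot 34 wide, 18 high, x = -130 to +80. Between them a rigid upright sheet panel, top at z = 208, six louvres
- louvre_mid (a point): rearmost place of the panel's face, at the top louvre's upper edge (190 up), mid-length, axes as the rack. The panel is bolted in slots: its flat face truly lies at x = -30 to 0 mm from here (parallel to y, NOT measured: find it by touch). Louvre: upright strip 3 thick, 16 tall, full length; open slot 5.5 wide behind it, so its front is 8.5 before the face. Bare face above; next louvre 30 lower
- far_stop (a point): on the far upright, at its inner face and front edge, 190 above the bench; axes as the rack: the bin's side must end against the plane y = 0 of this point. The upright reaches 22 above this point and 60 back from it, is rigid, and its front stands 14 to 44 mm before the louvre's front face
- near_hung (a point): centre of a bin hanging at the near end of the top louvre, 62 wide (y), about 130 long; its x may be 15 mm off. Louvre between it and the far upright is bare (235 mm). Two more such bins hang on the fourth louvre below, their tops 103 above the bench. All part of the rack; leave them
- bin_mid (a point): centre (35 above the underside) of the loose blue bin WITH a lip, the one to hang; 0.2-0.45 kg, green clips in it. 120 mm long (x), 62 wide (y), 70 high, walls 3. Axes: z up, +x to its back wall and lip, -x to its low open front. Side walls full height from x = -25 to +60: grip across them. Hung, its axes run along the rack's, nose down by up to 3 degrees, this point 155 to 158 above the bench
- bin_lip (a point): mid lower edge of that bin's lip, 18 mm above bin_mid, 68 behind it (+x). At the top of the back wall (outer face x = +60 of bin_mid, ribs up to 2 proud) a flange 3 thick, 54 wide reaches 9.5 back, its underside 32 above bin_mid; from its end the lip, 3 thick, turns down 14 below the underside. 6.5 free before the lip. Home: flange underside on the louvre's upper edge, lip in the slot
- plain_mid (a point): centre (35 above its underside) of the other loose bin: same 120 x 62 x 70 blue bin, same axes, WITHOUT flange and lip, glass stoppers in it; leave it alone
- beaker: glass beaker, 68 mm across, 90 high; origin at its underside; leave it alone
- flask: conical glass flask, 82 mm across, 108 high; origin at its underside; leave it alone
- wash_bottle: white plastic bottle, red cap, 60 mm across, 150 high; origin at its underside; leave it alone
- boss_head: aluminium boss head with thumb screw lying on the bench, 95 x 30 mm, 44 high; origin at its underside; leave it alone
- cork_ring: cork flask ring, 90 mm across, 25 high; origin at its underside; leave it alone
Mind the look-alikes: they are no part of the job. What is shaped like the part that bears bin_mid but orange is not meant.

How it is judged:
By the outcome, as a careful person would: the job done as asked, in the order asked, and still so for the second after the job is handed in, with the robot touching nothing.
It also fails if it takes over 51 s, if anything falls off the work surface, if the arm or the gripper's body presses on something with over 40 N, if the wrist force passes 120 N, or if a joint passes its speed limit or range.

## Working session

There is one attempt and no reset: what is moved stays moved. The work goes in short steps, Python scripts to look and compute and a tool call to move; the robot and the scene stay as the last step left them, time stands still between calls to the robot, and variables do not carry over. Pictures are saved under pics/ and viewed, about 8 in all and at most 12, crops included, and the job is handed in when it is done.

Besides the shell and the picture viewer there is one more tool, called after ">>>" in YAML: its name, and indented under it one key for each argument. drive_tool: Moves the arm, as the interface text tells. Its arguments: {"type":"object","properties":{"deltas":{"type":"string"},"squeeze":{"type":"number"}},"required":["deltas"]}

```bash
mkdir -p pics; ls; cat > h.py <<'E'
import numpy as np, cv2, pickle
from cell import status, optics, workorder
from scipy.spatial.transform import Rotation as R
def shot(n,save=None):
    p=optics.camera(n)
    if save: cv2.imwrite('pics/'+save+'.png',p['img'][:,:,::-1])
    return p
def proj(p,X):
    X=np.atleast_2d(X)@R.from_rotvec(np.ravel(p['rvec'])).as_matrix().T+np.ravel(p['tvec'])
    s=X[:,:2]/X[:,2:]; r2=(s**2).sum(1,keepdims=True); s=s*(1+p['k1']*r2)
    return s@np.array(p['mtx'])[:2,:2].T+np.array(p['mtx'])[:2,2]
E
python3 - <<'E'
from h import *
s=status.sense(); print({k:np.round(v,3) for k,v in s.items()})
for c in ['scene','top']:
    p=shot(c,c+'1')
    print(c)
    for q in ['rack','louvre_mid','far_stop','near_hung','bin_mid','bin_lip','plain_mid','beaker','flask','wash_bottle','boss_head','cork_ring']:
        for d in optics.tip_of(p,q)[:3]:
            print(q,np.round(d['xyz'],3),round(d['conf'],2),np.round(proj(p,d['xyz'])[0]))
E
```

```text
pics
{'t': np.float64(0.0), 'joints': array([ 1.235,  0.053,  1.402,  0.   ,  1.689, -0.07 ]), 'qvel': array([ 0.   , -0.001,  0.001,  0.   , -0.001, -0.   ]), 'tau': array([-0.0000e+00, -3.8165e+01, -3.6020e+01, -0.0000e+00,  6.0000e-03,
       -0.0000e+00]), 'tool_pos': array([0.138, 0.506, 0.23 ]), 'orientation': array([ 0.133,  0.991, -0.001, -0.   ]), 'force': array([-0.022,  0.89 , -0.09 ]), 'wrist_torque': array([-0.022,  0.   ,  0.052]), 'width': np.float64(0.086)}
scene
rack [ 0.502  0.283 -0.002] 0.89 [416. 232.]
louvre_mid [0.503 0.287 0.192] 0.75 [428. 193.]
far_stop [0.651 0.238 0.196] 0.71 [416. 227.]
near_hung [0.389 0.195 0.159] 0.88 [396. 175.]
near_hung [ 0.693 -0.15   0.   ] 0.4 [286. 270.]
bin_mid [ 0.498 -0.087  0.039] 0.98 [311. 218.]
bin_mid [ 0.24  -0.405  0.038] 0.8 [237. 165.]
bin_lip [ 0.2   -0.353  0.051] 0.94 [251. 156.]
bin_lip [ 0.499 -0.021  0.053] 0.65 [330. 216.]
beaker [ 0.693 -0.149  0.003] 0.6 [286. 269.]
flask [ 0.708 -0.332 -0.002] 0.68 [230. 270.]
wash_bottle [ 0.775 -0.037  0.003] 0.59 [319. 294.]
wash_bottle [ 0.503  0.281 -0.001] 0.37 [416. 232.]
boss_head [ 0.333 -0.238  0.002] 0.52 [275. 190.]
cork_ring [0.659 0.006 0.003] 0.94 [335. 264.]
top
rack [ 0.501  0.289 -0.002] 0.55 [204. 216.]
louvre_mid [0.5   0.284 0.189] 0.89 [187. 213.]
far_stop [0.659 0.239 0.19 ] 0.59 [208. 150.]
near_hung [0.388 0.196 0.162] 0.8 [224. 259.]
bin_mid [ 0.244 -0.41   0.038] 0.86 [451. 314.]
bin_mid [ 0.505 -0.09   0.036] 0.79 [336. 217.]
bin_lip [ 0.5   -0.021  0.049] 0.81 [311. 218.]
bin_lip [ 0.201 -0.354  0.054] 0.61 [432. 331.]
plain_mid [ 0.498 -0.345  0.035] 0.64 [428. 221.]
plain_mid [ 0.504 -0.085  0.035] 0.34 [335. 217.]
beaker [ 0.698 -0.144 -0.001] 0.56 [356. 151.]
flask [ 0.706 -0.333 -0.001] 0.88 [422. 149.]
wash_bottle [ 0.774 -0.038 -0.001] 0.95 [320. 124.]
boss_head [ 0.332 -0.241 -0.001] 0.76 [388. 279.]
cork_ring [0.654 0.006 0.001] 0.89 [304. 165.]
```

```bash
python3 - <<'E'
import cv2,numpy as np
a=cv2.imread('pics/scene1.png');b=cv2.imread('pics/top1.png')
cv2.imwrite('pics/v1.png',cv2.resize(a[110:330,180:480],None,fx=2.6,fy=2.6,interpolation=3))
cv2.imwrite('pics/v2.png',cv2.resize(b[100:360,150:480],None,fx=2.3,fy=2.3,interpolation=3))
E
```

```text
(no output)
```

View pics/v1.png

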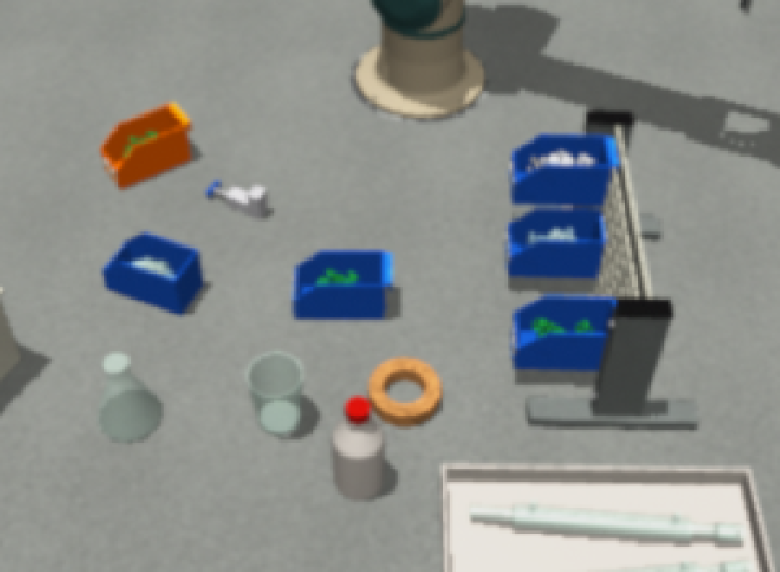

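View pics/v2.png

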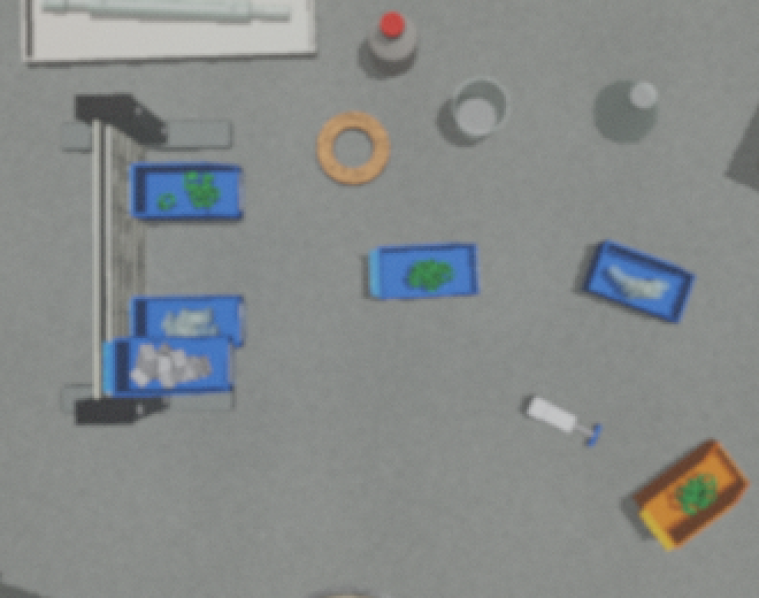

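The bin at scene (311,218) / top (336,217) is blue, has green clips and a lip on its +y side, so it's my target. The look-alikes are the orange lipped bin at scene (237,165), the plain blue bin at top (428,221), and three hung bins around scene (400,180–240). The rack's far end is at world +x, and bins hang on its −y side. Next I'll move above the target and check it close up.

>>> drive_tool:
  deltas: "0 0 4.5 0 0 0 -1; 1.2 -2.0 3 0 0 -4.8 -1; 2.4 -4 0 0 0 -4.8 -1; 2.4 -4 0 0 0 -4.8 -1; 2.4 -4 0 0 0 -4.8 -1; 2.4 -4 0 0 0 -4.8 -1; 2.4 -4 0 0 0 -4.8 -1; 2.4 -4 0 0 0 -4.8 -1"

```text
t: 2.1
tool_pos: [0.2943, 0.2449, 0.3065]
orientation: [0.415, 0.91, 0.0, 0.0]
force: [-0.7, 1.0, 0.7]
width: 0.0854
```

>>> drive_tool:
  deltas: "2.4 -4 0 0 0 -4.8 -1; 2.4 -4 0 0 0 -4.8 -1; 2.4 -4 0 0 0 -4.8 -1; 2.4 -4 0 0 0 -4.8 -1; 2.4 -4 0 0 0 -4.8 -1; 2.4 -4 0 0 0 -4.8 -1; 2.4 -4 0 0 0 -4.8 -1; 2.4 -4 0 0 0 -4.8 -1"

```text
t: 2.9
tool_pos: [0.4865, -0.0754, 0.3065]
orientation: [0.691, 0.723, 0.0, 0.0]
force: [0.2, 1.3, 0.3]
width: 0.0851
```

>>> drive_tool:
  deltas: "1.2 -2 0 0 0 -1 -1; 0 0 0 0 0 0 -1"

```text
t: 3.1
tool_pos: [0.4985, -0.0959, 0.3051]
orientation: [0.697, 0.717, -0.001, -0.001]
force: [0.4, -0.2, 0.4]
width: 0.0854
```

```bash
cat >> h.py <<'E'
def wcam(save=None):
    s=status.sense(); p=shot('wrist',save)
    T=np.eye(4); T[:3,:3]=R.from_quat(s['orientation']).as_matrix(); T[:3,3]=s['tool_pos']
    W=np.linalg.inv(T@np.array(p['T_tool_cam'])); q=dict(p); q['rvec']=R.from_matrix(W[:3,:3]).as_rotvec(); q['tvec']=W[:3,3]
    return p,q
def tooly():
    o=R.from_quat(status.sense()['orientation']).as_matrix(); return np.degrees(np.arctan2(o[1,1],o[0,1])),o[:,2]
E
python3 - <<'E'
from h import *
s=status.sense(); print(s['t'],s['tool_pos'],s['force'],tooly())
p,q=wcam('w1')
for n in ['bin_mid','bin_lip']:
    for d in optics.tip_of(p,n)[:3]: print(n,np.round(d['xyz'],4),d['conf'],proj(q,d['xyz']))
E
```

```text
3.1 [ 0.49849616 -0.09586582  0.3051481 ] [ 0.35291137 -0.23787988  0.39756193] (np.float64(1.5473484388770888), array([-1.87694332e-03,  9.93003943e-05, -9.99998234e-01]))
bin_mid [ 0.5023 -0.0881  0.0346] 0.66 [[324.9533613  153.37197132]]
bin_lip [ 0.497  -0.0164  0.0488] 0.7 [[322.25871631  92.05108808]]
```

View pics/w1.png

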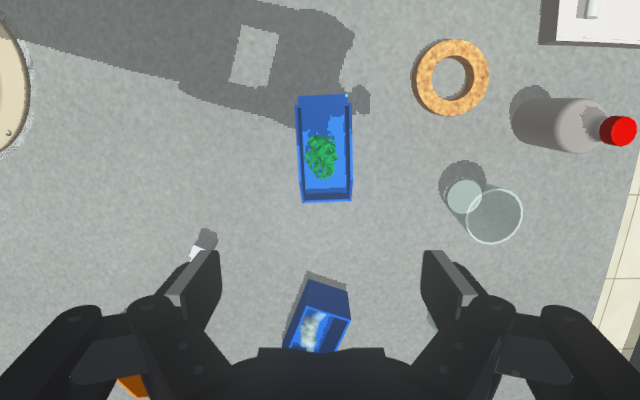

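The wrist picture shows the blue bin with green clips and a flange at the top edge (297–347, 97). Its lip points to +y and it's yawed by a degree or so, which confirms the choice. Next I'll refine the bin pose and the rack yaw by fitting silhouettes.

```bash
python3 - <<'E'
from h import *
from scipy.optimize import minimize
pw,qw=wcam(); pt=shot('top'); ps=shot('scene')
views=[]
for n,p,q in [('w',pw,qw),('t',pt,pt),('s',ps,ps)]:
    for d in optics.trace(p,'bin_mid')[:3]:
        m=d['pixels']; ys,xs=np.nonzero(m); c=proj(q,[.5,-.088,.035])[0]
        print(n,d['conf'],m.sum(),xs.mean(),ys.mean(),c)
        if np.hypot(xs.mean()-c[0],ys.mean()-c[1])<15: views.append((n,q,m)); break
P=[[a,b,c] for b in(-31,31) for a,c in((-60,-35),(-60,0),(-25,35),(60,35),(60,-35))]+[[x,b,z] for b in(-27,27) for x,z in((69.5,35),(69.5,18))]
P=np.array(P)/1000
def cost(v,vs):
    Rz=R.from_euler('z',v[2]).as_matrix(); X=P@Rz.T+[v[0],v[1],.035]; t=0
    for n,q,m in vs:
        h=cv2.convexHull((proj(q,X)*16*1).astype(np.int32).reshape(-1,1,2))
        big=np.zeros((400,640),np.uint8); cv2.fillConvexPoly(big,h,255,cv2.LINE_AA,4)
        t+=np.abs(big/255.-m).sum()/m.sum()
    return t
for vs in [views]+[[v] for v in views]:
    r=minimize(cost,[.5,-.088,np.radians(91.5)],args=(vs,),method='Nelder-Mead',options=dict(initial_simplex=[[.5,-.088,1.597],[.506,-.088,1.6],[.5,-.082,1.6],[.5,-.088,1.66]],xatol=1e-5))
    print([v[0] for v in vs],r.x[:2].round(4),np.degrees(r.x[2]),r.fun)
# rack yaw
for n,p in(('t',pt),('s',ps)):
    m=optics.trace(p,'rack')[0]; m=m['pixels']
    if n=='t':
        L=[];
        for y in range(400):
            x=np.nonzero(m[y])[0]
            if len(x): L.append((y,x.min(),x.max()))
        print(L[::6])
for k in range(2):
  for q_ in ['louvre_mid','far_stop','near_hung']:
    print(q_,[np.round(d['xyz'],4).tolist() for d in optics.tip_of([pt,ps][k],q_)[:1]])
E
```

```text
w 0.96 5778 324.3537556247837 150.2620283835237 [323.24390157 155.65467117]
t 0.81 1405 450.0199288256228 314.4982206405694 [335.66742961 218.55730467]
t 0.4 7421 215.9637515159682 215.55329470421776 [335.66742961 218.55730467]
s 0.67 783 236.31034482758622 164.9463601532567 [310.45807868 218.93954466]
s 0.66 961 311.0593132154006 219.21644120707597 [310.45807868 218.93954466]
['w', 's'] [ 0.5014 -0.0899] 93.04524541759771 0.13263930429672546
['w'] [ 0.5015 -0.0893] 94.20244613561775 0.044210969261363246
['s'] [ 0.4998 -0.0902] 91.61685339195813 0.07765195568341801
[(141, np.int64(184), np.int64(205)), (147, np.int64(181), np.int64(213)), (153, np.int64(180), np.int64(249)), (159, np.int64(177), np.int64(250)), (165, np.int64(179), np.int64(215)), (171, np.int64(191), np.int64(251)), (177, np.int64(191), np.int64(255)), (183, np.int64(191), np.int64(255)), (189, np.int64(191), np.int64(256)), (195, np.int64(191), np.int64(253)), (201, np.int64(191), np.int64(213)), (207, np.int64(191), np.int64(214)), (213, np.int64(191), np.int64(213)), (219, np.int64(191), np.int64(213)), (225, np.int64(191), np.int64(213)), (231, np.int64(191), np.int64(255)), (237, np.int64(191), np.int64(255)), (243, np.int64(191), np.int64(256)), (249, np.int64(191), np.int64(256)), (255, np.int64(191), np.int64(251)), (261, np.int64(191), np.int64(251)), (267, np.int64(179), np.int64(251)), (273, np.int64(177), np.int64(251)), (279, np.int64(178), np.int64(217)), (285, np.int64(190), np.int64(198))]
louvre_mid [[0.4997, 0.2824, 0.19]]
far_stop [[0.6537, 0.2342, 0.1913]]
near_hung [[0.3878, 0.1942, 0.1627]]
louvre_mid [[0.5001, 0.2849, 0.1887]]
far_stop [[0.6545, 0.2347, 0.1953]]
near_hung [[0.3923, 0.1978, 0.1606]]
```

>>> drive_tool:
  deltas: "0.3 0 -4.7 0 0 1.5 -1; 0 0 -5 0 0 0 -1; 0 0 -5 0 0 0 -1; 0 0 -5 0 0 0 -1; 0 0 -4 0 0 0 -1; 0 0 -3 0 0 0 -1; 0 0 -1 0 0 0 -1; 0 0 0 0 0 0 -1"
  squeeze: 40

```text
t: 4.75
tool_pos: [0.5002, -0.0933, 0.0284]
orientation: [0.687, 0.727, -0.001, -0.001]
force: [-0.3, -0.6, -0.4]
width: 0.0852
```

>>> drive_tool:
  deltas: "0 0 0 0 0 0 0; 0 0 0 0 0 0 0; 0 0 0 0 0 0 1; 0 0 0 0 0 0 1; 0 0 0 0 0 0 1; 0 0 0 0 0 0 1; 0 0 0 0 0 0 1; 0 0 0 0 0 0 1"
  squeeze: 40

```text
t: 5.55
tool_pos: [0.5026, -0.0938, 0.0319]
orientation: [0.687, 0.727, 0.001, 0.002]
force: [0.9, -0.4, 6.9]
width: 0.0614
```

```bash
python3 - <<'E'
from h import *
s=status.sense(); print(s['t'],s['tool_pos'],s['force'],s['wrist_torque'],s['width'],tooly())
p=shot('top'); print(proj(p,[[.4,.28,.2],[.6,.28,.2]]))
E
```

```text
5.55 [ 0.50264875 -0.09383795  0.03185962] [ 0.88290196 -0.38595172  6.93411729] [0.08830695 0.03948886 0.03358476] 0.061385164977353184 (np.float64(3.271831174531753), array([ 0.00489491, -0.00122342, -0.99998727]))
[[186.38056445 253.97360191]
 [189.21176947 172.90243903]]
```

```bash
python3 - <<'E'
from h import *
p=shot('top','t2'); 
g=cv2.GaussianBlur(cv2.cvtColor(p['img'],cv2.COLOR_RGB2GRAY),(1,9),0).astype(float)
for y in range(165,266,12): print(y,g[y,183:204].astype(int))
dx=np.gradient(g,axis=1)
from scipy.optimize import least_squares
def world(pix,z):
    K=np.array(p['mtx']); s=cv2.undistortPoints(np.float64(pix).reshape(-1,1,2),np.eye(3),None).reshape(-1,2)
    s=(np.array(pix)-K[:2,2])/[K[0,0],K[1,1]]; u=s.copy()
    for _ in range(5): u=s/(1+p['k1']*(u**2).sum(1,keepdims=True))
    M=R.from_rotvec(np.ravel(p['rvec'])).as_matrix(); d=np.c_[u,np.ones(len(u))]@M; c=-M.T@np.ravel(p['tvec'])
    return c+d*((z-c[2])/d[:,2])[:,None]
for sg in(1,-1):
    pts=[]
    for y in range(172,262):
        w=np.clip(sg*dx[y,187:199],0,None)**2; pts.append((np.dot(w,np.arange(187,199))/w.sum(),y))
    X=world(pts,.208); c,res=np.polyfit(X[:,0],X[:,1],1),0
    print(sg,np.degrees(np.arctan(c[0])),np.polyval(c,.5),np.std(X[:,1]-np.polyval(c,X[:,0])))
a=p['img'][:,:,::-1][130:300,165:275]; cv2.imwrite('pics/v3.png',cv2.resize(a,None,fx=5,fy=3.5*1,interpolation=3) if 0 else cv2.resize(a,None,fx=3.5,fy=3.5,interpolation=3))
E
```

```text
165 [126 125 122 120 120 119 122 147 169 162 127  92 117 158 165 141 122 125
 124 129 128]
177 [141 140 140 140 141 139 144 162 175 163 128  93 116 160 167 148 139 139
 128 121 120]
189 [143 142 142 143 143 142 145 163 175 164 129  96 117 159 165 140 118 118
 115 117 124]
201 [142 143 143 142 141 141 143 159 174 163 129  95 115 158 166 145 131 131
 126 128 134]
213 [140 140 140 141 142 142 142 156 172 163 128  95 111 153 162 139 121 122
 116 112 121]
225 [142 142 142 143 142 140 142 155 173 162 129  93 101 146 168 152 134 135
 128 125 131]
237 [142 141 140 141 141 142 143 157 172 163 129  92 101 146 167 148 127 131
 124 117 123]
249 [139 140 140 139 139 139 141 155 172 162 130 110 120 137 143 133 112  92
  80  76  78]
261 [137 137 137 138 139 139 139 154 176 171 140 120 129 134 130 122 105  83
  67  64  65]
1 0.42600837022936233 0.26239584165930585 0.0027785473469738977
-1 1.8316216325064008 0.26335360859225543 0.0004301286395160132
```

View pics/v3.png

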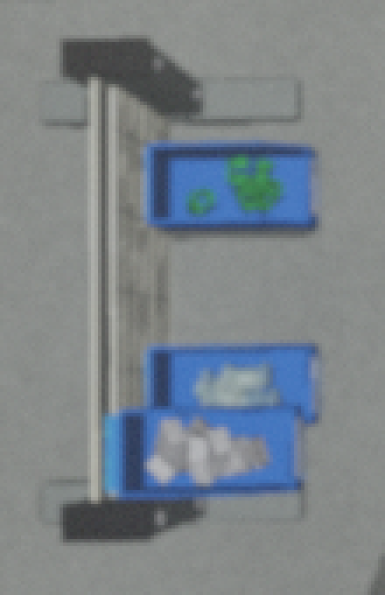

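```bash
python3 - <<'E'
from h import *
for n in('scene','top'):
    p=shot(n); g=cv2.GaussianBlur(cv2.cvtColor(p['img'],cv2.COLOR_RGB2GRAY),(3,3),0).astype(np.float32)
    ys=np.arange(.245,.291,.001); print(n)
    A=[]
    for x in np.arange(.43,.63,.02):
        uv=proj(p,np.c_[np.full(len(ys),x),ys,np.full(len(ys),.208)]).astype(np.float32)
        v=cv2.remap(g,uv[:,0],uv[:,1],cv2.INTER_LINEAR).ravel(); A.append(v); print(round(x,2),v[::3].astype(int))
    A=np.array(A); 
    from scipy.optimize import minimize_scalar
    X=np.arange(.43,.63,.02)
    best=max((np.var(np.mean([np.interp(ys,ys-(x-.53)*np.tan(t),a) for x,a in zip(X,A)],0)),np.degrees(t)) for t in np.radians(np.arange(-4,4.05,.1)))
    print('yaw',best)
E
```

```text
scene
0.43 [ 71  90 104 109 108 120 149 175 176 166 157 153 151 150 149 149]
0.45 [ 80 112 137 132 111 111 140 170 178 167 155 150 150 150 151 151]
0.47 [127 139 142 135 117 110 134 168 182 172 160 155 153 151 150 150]
0.49 [135 143 150 145 119 103 122 156 177 175 163 155 152 152 151 151]
0.51 [130 138 150 153 135 113 120 153 178 177 161 149 145 144 144 144]
0.53 [130 131 139 154 145 113 108 143 174 175 158 144 138 137 137 137]
0.55 [133 140 146 152 144 119 107 127 151 149 124  99  87  84  84  86]
0.57 [131 135 144 154 153 130 108 125 163 181 172 156 148 146 146 147]
0.59 [140 138 139 144 143 122 101 115 155 180 176 161 152 149 150 150]
0.61 [129 120 122 137 151 140 113 111 144 175 178 164 152 148 149 150]
yaw (np.float64(321.7763773621104), np.float64(2.100000000000005))
top
0.43 [129 136 151 150 120 104 131 158 160 147 140 139 138 138 138 139]
0.45 [124 131 146 150 123 103 123 157 164 152 143 141 141 141 142 142]
0.47 [129 133 146 157 137 108 117 151 165 153 143 141 141 142 142 142]
0.49 [124 130 138 154 149 117 113 143 163 156 145 142 142 142 140 140]
0.51 [124 125 131 146 148 123 107 135 161 159 145 140 141 141 140 139]
0.53 [128 129 133 147 155 134 111 128 158 163 151 142 142 143 143 143]
0.55 [118 120 125 139 158 143 116 122 155 167 155 143 140 140 139 139]
0.57 [129 124 123 135 154 150 119 116 146 166 159 145 141 140 141 141]
0.59 [120 128 138 144 154 153 123 109 138 164 162 147 142 140 140 140]
0.61 [112 113 117 126 146 155 131 108 127 159 164 151 141 140 140 140]
yaw (np.float64(188.96139286173243), np.float64(2.100000000000005))
```

>>> drive_tool:
  deltas: "0 0 0.5 0 0 0 1; 0 0 1.5 0 0 0 1; 0 0 2.5 0 0 0 1; 0 0 3 0 0 0 1; 0 0 3 0 0 -0.6 1; 0 0 3 0 0 -0.6 1; 0 0 2 0 0 0 1; 0 0 1 0 0 0 1"

```text
t: 6.55
tool_pos: [0.5012, -0.0935, 0.1965]
orientation: [0.694, 0.72, 0.001, 0.001]
force: [0.0, -0.2, -3.4]
width: 0.0615
```

>>> drive_tool:
  deltas: "0.3 1 0.3 0 0 0 1; 0.7 2 0 0 0 0 1; 1.1 3 0 0 0 0 1; 1.3 3.5 0 0 0 0 1; 1.3 3.5 0 0 0 0 1; 1.3 3.5 0 0 0 0 1; 1.3 3.5 0 0 0 0 1; 1.2 3 0 0 0 0 1"

```text
t: 7.35
tool_pos: [0.5853, 0.1392, 0.1951]
orientation: [0.694, 0.72, -0.001, -0.001]
force: [-0.5, -0.7, -2.3]
width: 0.0614
```

>>> drive_tool:
  deltas: "0.9 1.5 0 0 0 0 1; 0.6 1 0 0 0 0 1; 0 0 0 0 0 0 1; 0 0 0 0 0 0 1; 0 0 0 0 0 0 1"

```text
t: 7.85
tool_pos: [0.6006, 0.1607, 0.1972]
orientation: [0.695, 0.719, -0.0, -0.0]
force: [-0.1, 0.6, -3.5]
width: 0.0615
```

```bash
cat > st.py <<'E'
from h import *
s=status.sense(); y,z=tooly()
print('t',s['t'],'pos',s['tool_pos'].round(4) if hasattr(s['tool_pos'],'round') else s['tool_pos'],'F',np.round(s['force'],2),'M',np.round(s['wrist_torque'],2),'w',round(float(s['width']),4),'yaw',round(y,2),'z',z.round(4))
E
python3 - <<'E'
import st
from h import *
p,q=wcam('w2'); 
for n in ['bin_mid','bin_lip','far_stop','louvre_mid']:
    for d in optics.tip_of(p,n)[:2]: print(n,np.round(d['xyz'],4),round(d['conf'],2))
E
```

```text
t 7.85 pos [0.6006 0.1607 0.1972] F [-0.11  0.65 -3.53] M [-0.04  0.03  0.02] w 0.0615 yaw 2.0 z [-4.e-04 -3.e-04 -1.e+00]
bin_lip [0.601  0.2343 0.2156] 0.98
far_stop [0.6533 0.2373 0.1939] 0.88
```

View pics/w2.png

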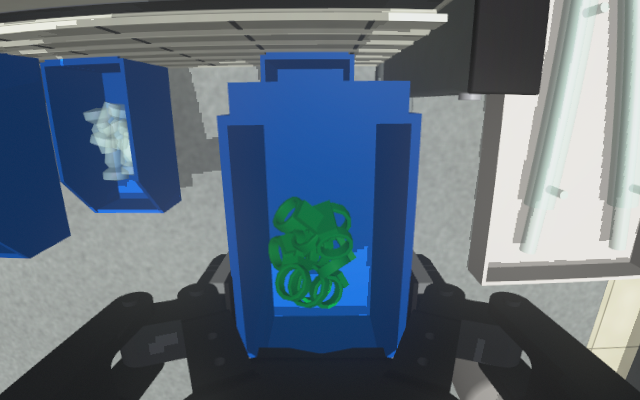

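The wrist picture shows the bin held level with its clips inside. The flange is at (228–410, 80–115), the louvres are ahead at the top, and the far upright is at (470, 50), clear of the bin. Next I'll lower to feeling height and approach.

>>> drive_tool:
  deltas: "0 0.5 -0.5 0 0 0 1; 0 0.8 -1 0 0 0 1; 0 0.6 -0.4 0 0 0 1; 0 0.3 0 0 0 0 1; 0 0 0 0 0 0 1; 0 0 0 0 0 0 1; 0 0 0 0 0 0 1"

```text
t: 8.8
tool_pos: [0.6011, 0.1834, 0.1787]
orientation: [0.694, 0.72, 0.0, 0.0]
force: [-0.9, -0.5, -3.6]
width: 0.0613
```

```bash
python3 st.py
```

```text
t 8.8 pos [0.6011 0.1834 0.1787] F [-0.91 -0.53 -3.65] M [-0.04  0.05  0.02] w 0.0613 yaw 2.06 z [ 8.e-04  0.e+00 -1.e+00]
```

>>> drive_tool:
  deltas: "0 0.2 0 0 0 0 1; 0 0.2 0 0 0 0 1; 0 0.1 0 0 0 0 1; 0 0 0 0 0 0 1"

```text
t: 9.2
tool_pos: [0.6009, 0.1888, 0.1783]
orientation: [0.694, 0.72, 0.0, 0.0]
force: [0.5, -0.2, -3.3]
width: 0.0617
```

>>> drive_tool:
  deltas: "0 0.1 0 0 0 0 1; 0 0.1 0 0 0 0 1; 0 0 0 0 0 0 1"

```text
t: 9.5
tool_pos: [0.6009, 0.1907, 0.1783]
orientation: [0.694, 0.72, 0.0, 0.0]
force: [-0.0, 0.2, -2.9]
width: 0.0617
```

>>> drive_tool:
  deltas: "0 0.1 0 0 0 0 1; 0 0.1 0 0 0 0 1; 0 0 0 0 0 0 1"

```text
t: 9.8
tool_pos: [0.6009, 0.1927, 0.1783]
orientation: [0.694, 0.72, 0.0, 0.0]
force: [-0.7, 0.8, -3.7]
width: 0.0617
```

>>> drive_tool:
  deltas: "0 0.1 0 0 0 0 1; 0 0 0 0 0 0 1"

```text
t: 10.0
tool_pos: [0.6009, 0.1937, 0.1783]
orientation: [0.694, 0.72, 0.0, 0.0]
force: [0.5, 0.2, -3.6]
width: 0.0613
```

>>> drive_tool:
  deltas: "0 0.1 0 0 0 0 1; 0 0 0 0 0 0 1"

```text
t: 10.2
tool_pos: [0.6009, 0.1945, 0.1783]
orientation: [0.694, 0.72, -0.0, 0.0]
force: [0.1, -0.9, -3.8]
width: 0.0614
```

>>> drive_tool:
  deltas: "0 0.1 0 0 0 0 1; 0 0 0 0 0 0 1"

```text
t: 10.4
tool_pos: [0.6009, 0.1949, 0.1784]
orientation: [0.694, 0.72, -0.0, 0.0]
force: [0.1, -4.2, -2.6]
width: 0.0612
```

Contact with the face came at TCP y≈0.1943, which matches the image estimate. Next I'll back off to centre the lip over the slot, move toward the far end, and lower gently.

>>> drive_tool:
  deltas: "0 -0.26 0 0 0 0 1; 0.4 0.01 0 0 0 0 1; 0.4 0.02 0 0 0 0 1; 0.4 0.01 0 0 0 0 1; 0 0 -0.2 0 0 0 1; 0 0 -0.2 0 0 0 1; 0 0 0 0 0 0 1"

```text
t: 11.1
tool_pos: [0.6126, 0.1934, 0.1736]
orientation: [0.694, 0.72, -0.0, -0.0]
force: [-0.2, -0.2, -3.9]
width: 0.0613
```

>>> drive_tool:
  deltas: "0 0 -0.2 0 0 0 1; 0 0 -0.15 0 0 0 1; 0 0 -0.15 0 0 0 1; 0 0 0 0 0 0 1"

```text
t: 11.5
tool_pos: [0.6127, 0.1934, 0.169]
orientation: [0.694, 0.72, -0.0, -0.0]
force: [-0.5, -0.2, -3.3]
width: 0.0615
```

>>> drive_tool:
  deltas: "0 0 -0.15 0 0 0 1; 0 0 -0.15 0 0 0 1; 0 0 0 0 0 0 1"

```text
t: 11.8
tool_pos: [0.6131, 0.1935, 0.1678]
orientation: [0.694, 0.72, 0.001, 0.0]
force: [-4.0, -1.8, 3.5]
width: 0.0616
```

```bash
python3 - <<'E'
import st
from h import *
p,q=wcam('w3'); print([ (n,np.round(d['xyz'],4),round(d['conf'],2)) for n in('bin_lip','far_stop') for d in optics.tip_of(p,n)[:1]])
cv2.imwrite('pics/v4.png',cv2.resize(p['img'][:200,180:520,::-1],None,fx=2.3,fy=2.3,interpolation=3))
E
```

```text
t 11.8 pos [0.6131 0.1935 0.1678] F [-4.02 -1.82  3.45] M [0.21 0.56 0.22] w 0.0616 yaw 2.08 z [ 1.7e-03  8.0e-04 -1.0e+00]
[('bin_lip', array([0.6126, 0.2674, 0.1876]), 0.73)]
```

View pics/v4.png

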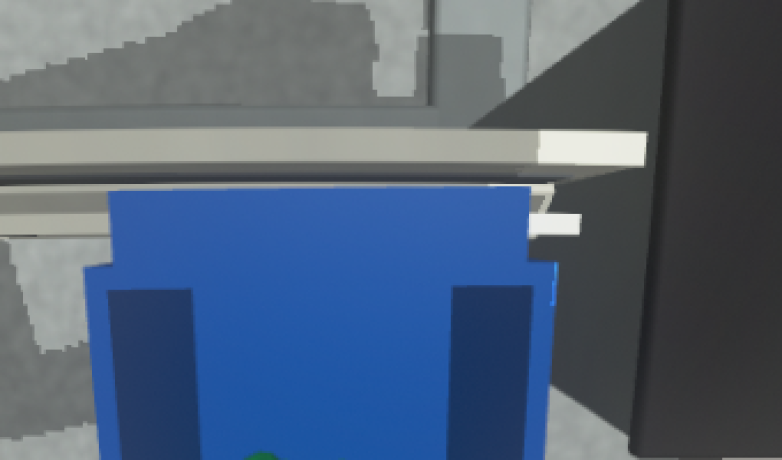

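The contact (up 7 N, at the lip/rib's far end, about 66 mm ahead of the TCP) fits a back-wall rib catching the louvre edge. The rib's clearance window is 1–2.5 mm off the face, so I should sit at about 1.75 mm. The crop also shows the bin's far end yawed about 0.5° toward the panel. I'll correct both.

>>> drive_tool:
  deltas: "0 0 0.3 0 0 0 1; 0 -0.05 0.1 0 0 -0.5 1; 0 0 0 0 0 0 1; 0 0 -0.2 0 0 0 1; 0 0 -0.1 0 0 0 1; 0 0 0 0 0 0 1"

```text
t: 12.55
tool_pos: [0.6129, 0.1929, 0.1678]
orientation: [0.697, 0.717, 0.0, 0.0]
force: [-1.8, -1.6, 0.8]
width: 0.0618
```

>>> drive_tool:
  deltas: "0 0 -0.1 0 0 0 1; 0 0 -0.1 0 0 0 1; 0 0 0 0 0 0 1"

```text
t: 12.85
tool_pos: [0.613, 0.1929, 0.1659]
orientation: [0.697, 0.717, 0.0, 0.0]
force: [-3.1, -2.6, 4.7]
width: 0.0618
```

```bash
python3 st.py
```

```text
t 12.85 pos [0.613  0.1929 0.1659] F [-3.09 -2.56  4.69] M [0.2  0.47 0.27] w 0.0618 yaw 1.57 z [ 1.e-03  3.e-04 -1.e+00]
```

```bash
python3 - <<'E'
import st
from h import *
p,q=wcam('w4'); 
for n in('bin_lip','bin_mid'): print([(n,np.round(d['xyz'],4),round(d['conf'],2)) for d in optics.tip_of(p,n)[:1]])
a=cv2.resize(p['img'][60:200,180:520,::-1],None,fx=2.3,fy=2.3,interpolation=3)
b=cv2.resize(shot('scene')['img'][160:270,360:500,::-1],None,fx=2.3,fy=2.3,interpolation=3)
c=np.zeros((a.shape[0]+b.shape[0],782,3),np.uint8); c[:a.shape[0]]=a; c[a.shape[0]:,:b.shape[1]]=b
b=cv2.resize(shot('top')['img'][130:230,170:330,::-1],None,fx=2.3,fy=2.3,interpolation=3); c[-b.shape[0]:,400:400+b.shape[1]]=b
cv2.imwrite('pics/v5.png',c)
E
```

```text
t 12.85 pos [0.613  0.1929 0.1659] F [-3.09 -2.56  4.69] M [0.2  0.47 0.27] w 0.0618 yaw 1.57 z [ 1.e-03  3.e-04 -1.e+00]
[('bin_lip', array([0.6104, 0.2666, 0.1873]), 0.69)]
[('bin_mid', array([0.6135, 0.1982, 0.1681]), 0.58)]
```

View pics/v5.png

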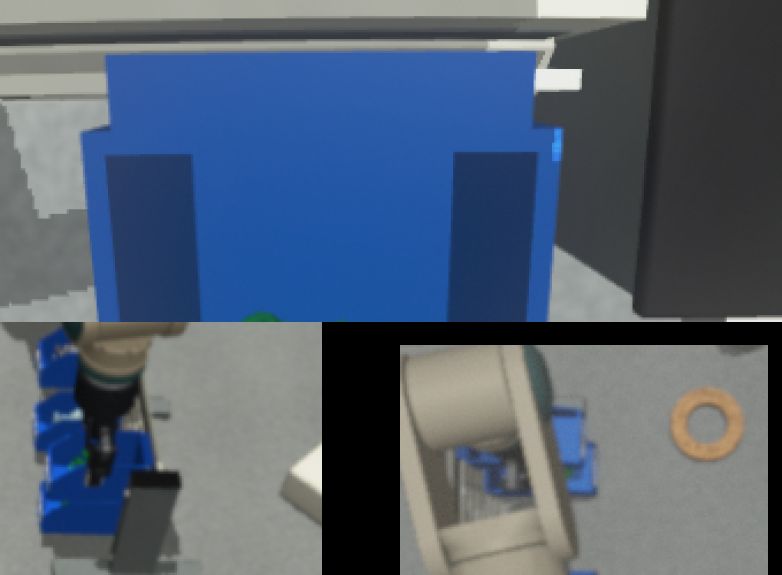

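```bash
cat >> h.py <<'E'
def unproj(p,pix,z):
    K=np.array(p['mtx']); s=(np.atleast_2d(pix)-K[:2,2])/[K[0,0],K[1,1]]; u=s.copy()
    for _ in range(8): u=s/(1+p['k1']*(u**2).sum(1,keepdims=True))
    M=R.from_rotvec(np.ravel(p['rvec'])).as_matrix(); d=np.c_[u,np.ones(len(u))]@M; c=-M.T@np.ravel(p['tvec'])
    return c+d*((z-c[2])/d[:,2])[:,None]
E
python3 - <<'E'
from h import *
p,q=wcam(); M=R.from_rotvec(q['rvec']).as_matrix(); print('cam',-M.T@q['tvec'])
g=cv2.cvtColor(p['img'],cv2.COLOR_RGB2GRAY)
for c in(190,210,300,400,418,425,429): print(c,'rows60-108',g[60:108:1,c].tolist())
for nm,c,r,z in [('face top',300,67.8,.208),('louvre rear L',200,90.4,.19),('louvre front L',200,102.6,.19),('louvre rear R',425,89.6,.19),('louvre front R',425,99,.19),('flange back',300,83.,.2035),('flange R end',413,82,.2035),('flange L end',226,84,.2035),('bin side R top',422,116,.2035),('bin side L',216,117,.2035)]:
    print(nm,unproj(q,[c,r],z).round(4))
E
```

```text
cam [0.61062471 0.26126362 0.30834815]
190 rows60-108 [169, 169, 169, 169, 169, 169, 169, 169, 168, 169, 118, 98, 97, 98, 99, 77, 72, 60, 60, 81, 143, 166, 162, 141, 126, 126, 126, 126, 126, 126, 126, 127, 158, 173, 173, 173, 173, 174, 173, 173, 173, 130, 80, 138, 175, 166, 166, 167]
210 rows60-108 [169, 168, 169, 168, 169, 169, 169, 169, 167, 145, 98, 99, 99, 96, 88, 74, 66, 61, 61, 133, 167, 167, 154, 133, 127, 128, 128, 126, 127, 126, 126, 125, 170, 172, 172, 172, 171, 172, 172, 172, 165, 123, 127, 149, 176, 173, 172, 170]
300 rows60-108 [170, 170, 170, 170, 169, 170, 170, 165, 96, 95, 95, 96, 91, 74, 66, 57, 57, 98, 151, 167, 157, 137, 114, 94, 89, 89, 89, 88, 88, 88, 88, 88, 88, 87, 87, 87, 87, 87, 87, 87, 86, 86, 86, 86, 86, 85, 85, 85]
400 rows60-108 [169, 169, 169, 169, 169, 169, 169, 132, 97, 98, 98, 98, 84, 76, 63, 63, 62, 177, 220, 220, 213, 180, 100, 93, 93, 92, 92, 92, 92, 92, 92, 92, 92, 91, 91, 91, 91, 90, 90, 90, 90, 89, 90, 89, 89, 88, 89, 88]
418 rows60-108 [235, 235, 235, 235, 235, 235, 230, 190, 109, 110, 109, 109, 107, 94, 70, 61, 118, 200, 218, 218, 206, 185, 18
[... 263 characters left out ...]
 70, 235, 236, 235, 236, 235, 235, 236, 235, 226, 112, 68, 68, 67, 68, 67, 68, 67, 68]
429 rows60-108 [235, 235, 235, 235, 235, 235, 233, 206, 108, 109, 109, 109, 107, 108, 104, 88, 72, 70, 70, 70, 69, 69, 69, 70, 69, 69, 69, 69, 68, 68, 232, 235, 235, 236, 236, 235, 235, 236, 229, 115, 67, 68, 67, 67, 68, 67, 67, 67]
face top [[0.6046 0.2705 0.208 ]]
louvre rear L [[0.5698 0.2643 0.19  ]]
louvre front L [[0.5696 0.2603 0.19  ]]
louvre rear R [[0.6457 0.2665 0.19  ]]
louvre front R [[0.646  0.2635 0.19  ]]
flange back [[0.6044 0.2666 0.2035]]
flange R end [[0.6379 0.268  0.2035]]
flange L end [[0.5824 0.2659 0.2035]]
bin side R top [[0.6415 0.2582 0.2035]]
bin side L [[0.579  0.2562 0.2035]]
```

Camera directly above the slot shows the lip is resting on the louvre's edge: the flange's rear is about 3–3.8 mm off the face. So the first contact was the ribs on the louvre front, not the lip on the face. I need to go about 1.5 mm nearer, not farther.

>>> drive_tool:
  deltas: "0 0 0.4 0 0 0 1; 0 0.08 0.2 0 0 0 1; 0 0.07 0 0 0 0 1; 0 0 0 0 0 0 1; 0 0 0 0 0 0 1"

```text
t: 13.65
tool_pos: [0.6127, 0.1941, 0.1707]
orientation: [0.697, 0.717, -0.001, -0.0]
force: [-0.6, -1.7, -4.0]
width: 0.0614
```

```bash
cat > gap.py <<'E'
import st
from h import *
p,q=wcam('g'); g=cv2.cvtColor(cv2.GaussianBlur(p['img'],(1,1),0),cv2.COLOR_RGB2GRAY).astype(float)
s=status.sense(); zt=s['tool_pos'][2]+.038
for c in (195,205): # louvre rear edge left
    r=88+np.argmax(np.diff(g[86:98,c]))-1.5; print('louvre rear',unproj(q,[c,r],.19)[0].round(4))
rb=p['img'].astype(float); bl=rb[:,:,2]-rb[:,:,0]
for c in (235,260,300,340,380,405):
    r=np.argmax(bl[70:130,c]>35)+70-.5; print('flange back',r,unproj(q,[c,r],zt)[0].round(4))
E
python3 gap.py
```

```text
t 13.65 pos [0.6127 0.1941 0.1707] F [-0.62 -1.73 -4.03] M [-0.42  0.08  0.04] w 0.0614 yaw 1.56 z [-8.e-04 -7.e-04 -1.e+00]
louvre rear [0.566  0.2639 0.19  ]
louvre rear [0.5696 0.264  0.19  ]
flange back 82.5 [0.585  0.2676 0.2088]
flange back 81.5 [0.5924 0.2681 0.2088]
flange back 81.5 [0.6042 0.2683 0.2088]
flange back 80.5 [0.6159 0.2689 0.2088]
flange back 80.5 [0.6277 0.2693 0.2088]
flange back 81.5 [0.6351 0.2693 0.2088]
```

```bash
python3 - <<'E'
import cv2,numpy as np
for f in('w2','w3','w4','g'):
    a=cv2.imread(f'pics/{f}.png').astype(float); bl=a[:,:,0]-a[:,:,2]
    o=[]
    for c in(260,300,340,380): o.append(int(np.argmax(bl[70:130,c]>35)+70))
    for r in(95,100,120,124,130): 
        x=np.nonzero(bl[r,190:450]>35)[0]+190; o.append((int(x.min()),int(x.max())))
    print(f,o)
E
python3 - <<'E'
import cv2,numpy as np
ims=[cv2.imread(f'pics/{f}.png',0) for f in('w2','w3','w4','g')]
# features: interior corners; template track
ref=ims[0]
for (c,r) in [(265,125),(375,125),(245,300),(378,310),(229,82),(410,82)]:
    t=ref[r-14:r+15,c-14:c+15]; o=[]
    for im in ims[1:]:
        R=cv2.matchTemplate(im[r-26:r+27,c-26:c+27],t,cv2.TM_CCOEFF_NORMED); _,v,_,l=cv2.minMaxLoc(R); o.append((l[0]-12,l[1]-12,round(v,2)))
    print((c,r),o)
E
```

```text
w2 [70, 70, 70, 81, (228, 409), (228, 409), (217, 421), (217, 420), (217, 420)]
w3 [82, 82, 81, 81, (228, 409), (228, 409), (216, 422), (216, 421), (217, 421)]
w4 [83, 82, 82, 82, (226, 412), (227, 411), (215, 424), (215, 424), (216, 423)]
g [82, 82, 81, 81, (227, 411), (227, 411), (215, 424), (216, 423), (216, 423)]
(265, 125) [(0, 1, 0.99), (0, 2, 0.99), (0, 2, 0.99)]
(375, 125) [(0, 0, 0.99), (1, 2, 0.99), (1, 2, 0.99)]
(245, 300) [(0, 0, 1.0), (0, 1, 0.99), (0, 1, 1.0)]
(378, 310) [(0, -1, 0.97), (0, -4, 0.96), (0, -3, 0.94)]
(229, 82) [(-1, -11, 0.58), (-1, 11, 0.61), (-1, -7, 0.75)]
(410, 82) [(12, 4, 0.41), (12, -1, 0.36), (12, 6, 0.38)]
```

>>> drive_tool:
  deltas: "0 0 0.2 -1.2 0 0 1; 0 0 0 0 0 0 1; 0 0 0 0 0 0 1"

```text
t: 14.0
tool_pos: [0.6128, 0.1944, 0.1731]
orientation: [0.697, 0.717, -0.008, 0.007]
force: [-0.4, -2.5, -4.7]
width: 0.0615
```

```bash
python3 gap.py
```

```text
t 14.0 pos [0.6128 0.1944 0.1731] F [-0.38 -2.52 -4.74] M [-0.45  0.07  0.01] w 0.0615 yaw 1.58 z [-2.000e-04 -2.150e-02 -9.998e-01]
louvre rear [0.5658 0.2663 0.19  ]
louvre rear [0.5694 0.2667 0.19  ]
flange back 82.5 [0.5854 0.2686 0.2111]
flange back 81.5 [0.5927 0.269  0.2111]
flange back 81.5 [0.6043 0.2693 0.2111]
flange back 80.5 [0.6159 0.2699 0.2111]
flange back 80.5 [0.6275 0.2703 0.2111]
flange back 81.5 [0.6348 0.2703 0.2111]
```

```bash
python3 - <<'E'
from h import *
for f in('w4','g'):
    g=cv2.imread(f'pics/{f}.png',0)
    for c in(200,425): print(f,c,g[58:108,c].tolist())
p,q=wcam()
for z,r in((.208,68),(.19,90),(.19,93)): print(unproj(q,[300,r],z))
E
```

```text
w4 200 [169, 169, 170, 170, 170, 169, 169, 170, 169, 169, 169, 150, 98, 99, 98, 98, 95, 75, 66, 60, 60, 98, 150, 167, 158, 136, 125, 125, 125, 124, 125, 125, 125, 124, 164, 172, 172, 172, 173, 172, 172, 172, 171, 123, 126, 143, 171, 166, 167, 168]
w4 425 [234, 234, 234, 234, 234, 234, 234, 234, 232, 199, 108, 109, 109, 108, 106, 96, 80, 88, 86, 73, 70, 70, 70, 70, 70, 70, 70, 69, 70, 69, 68, 69, 235, 235, 235, 235, 235, 235, 234, 235, 225, 112, 68, 68, 68, 68, 67, 67, 67, 67]
g 200 [111, 111, 111, 111, 111, 105, 94, 113, 161, 168, 168, 168, 168, 169, 169, 168, 168, 169, 168, 168, 169, 148, 97, 93, 82, 68, 90, 145, 167, 160, 136, 124, 123, 124, 124, 124, 123, 124, 124, 124, 156, 172, 172, 172, 172, 172, 172, 172, 171, 168]
g 425 [69, 69, 69, 69, 70, 163, 234, 234, 234, 234, 235, 234, 234, 234, 234, 234, 234, 234, 234, 187, 108, 109, 105, 79, 69, 67, 68, 67, 68, 68, 67, 67, 67, 66, 67, 67, 67, 102, 213, 235, 235, 235, 235, 235, 235, 235, 215, 96, 65, 65]
[[0.60407442 0.27321146 0.208     ]]
[[0.60306739 0.26710566 0.19      ]]
[[0.60307956 0.26608607 0.19      ]]
```

>>> drive_tool:
  deltas: "0 -0.06 0 0 0 0 1; 0 0 -0.15 0 0 0 1; 0 0 -0.15 0 0 0 1; 0 0 0 0 0 0 1"

```text
t: 14.5
tool_pos: [0.6128, 0.194, 0.17]
orientation: [0.697, 0.717, -0.008, 0.007]
force: [0.3, -0.2, -4.1]
width: 0.0614
```

>>> drive_tool:
  deltas: "0 0 -0.1 0 0 0 1; 0 0 -0.1 0 0 0 1; 0 0 0 0 0 0 1"

```text
t: 14.8
tool_pos: [0.6128, 0.1938, 0.1681]
orientation: [0.697, 0.717, -0.008, 0.007]
force: [0.2, -0.8, -3.5]
width: 0.0617
```

>>> drive_tool:
  deltas: "0 0 -0.1 0 0 0 1; 0 0 -0.1 0 0 0 1; 0 0 0 0 0 0 1"

```text
t: 15.1
tool_pos: [0.6128, 0.1937, 0.1661]
orientation: [0.697, 0.717, -0.008, 0.007]
force: [0.8, 0.2, -3.3]
width: 0.0616
```

```bash
python3 st.py
```

```text
t 15.1 pos [0.6128 0.1937 0.1661] F [ 0.77  0.2  -3.32] M [-0.01  0.    0.06] w 0.0616 yaw 1.57 z [-3.000e-04 -2.100e-02 -9.998e-01]
```

The lip passed the edge with no contact at all. Lowering further.

>>> drive_tool:
  deltas: "0 0 -0.15 0 0 0 1; 0 0 -0.15 0 0 0 1; 0 0 0 0 0 0 1"

```text
t: 15.4
tool_pos: [0.6128, 0.1938, 0.1629]
orientation: [0.697, 0.717, -0.008, 0.007]
force: [0.0, -0.4, -3.0]
width: 0.0615
```

>>> drive_tool:
  deltas: "0 0 -0.15 0 0 0 1; 0 0 -0.15 0 0 0 1; 0 0 0 0 0 0 1"

```text
t: 15.7
tool_pos: [0.6128, 0.1937, 0.1599]
orientation: [0.697, 0.717, -0.008, 0.007]
force: [0.2, 0.3, -3.9]
width: 0.0618
```

>>> drive_tool:
  deltas: "0 0 -0.15 0 0 0 1; 0 0 -0.1 0 0 0 1; 0 0 0 0 0 0 1"

```text
t: 16.0
tool_pos: [0.6128, 0.1937, 0.1576]
orientation: [0.697, 0.717, -0.008, 0.007]
force: [0.1, -0.1, -2.8]
width: 0.0616
```

```bash
python3 st.py
```

```text
t 16.0 pos [0.6128 0.1937 0.1576] F [ 0.11 -0.06 -2.75] M [ 0.02  0.05 -0.04] w 0.0616 yaw 1.57 z [-3.000e-04 -2.110e-02 -9.998e-01]
```

>>> drive_tool:
  deltas: "0 0 -0.1 0 0 0 1; 0 0 0 0 0 0 1"

```text
t: 16.2
tool_pos: [0.6128, 0.1938, 0.1566]
orientation: [0.697, 0.717, -0.008, 0.007]
force: [0.1, 0.2, -3.4]
width: 0.0613
```

>>> drive_tool:
  deltas: "0 0 -0.1 0 0 0 1; 0 0 0 0 0 0 1"

```text
t: 16.4
tool_pos: [0.6128, 0.1938, 0.1556]
orientation: [0.697, 0.717, -0.008, 0.007]
force: [0.4, 0.4, -3.5]
width: 0.0614
```

>>> drive_tool:
  deltas: "0 0 -0.1 0 0 0 1; 0 0 0 0 0 0 1"

```text
t: 16.6
tool_pos: [0.6128, 0.1938, 0.1546]
orientation: [0.697, 0.717, -0.008, 0.007]
force: [0.2, 0.6, -3.5]
width: 0.0618
```

```bash
python3 st.py
```

```text
t 16.6 pos [0.6128 0.1938 0.1546] F [ 0.18  0.57 -3.5 ] M [-0.02  0.01 -0.01] w 0.0618 yaw 1.57 z [-1.000e-04 -2.100e-02 -9.998e-01]
```

>>> drive_tool:
  deltas: "0.2 0.01 0 0 0 0 1; 0.2 0 0 0 0 0 1; 0.2 0.01 0 0 0 0 1; 0 0 0 0 0 0 1; 0 0 0 0 0 0 1"

```text
t: 17.1
tool_pos: [0.6189, 0.194, 0.1547]
orientation: [0.697, 0.717, -0.008, 0.007]
force: [-0.8, 0.1, -2.8]
width: 0.0618
```

>>> drive_tool:
  deltas: "0.1 0 0 0 0 0 1; 0.1 0.01 0 0 0 0 1; 0 0 0 0 0 0 1"

```text
t: 17.4
tool_pos: [0.621, 0.1941, 0.1548]
orientation: [0.697, 0.717, -0.007, 0.007]
force: [-0.4, -0.6, -3.2]
width: 0.0614
```

>>> drive_tool:
  deltas: "0.1 0 0 0 0 0 1; 0 0 0 0 0 0 1"

```text
t: 17.6
tool_pos: [0.622, 0.1941, 0.1548]
orientation: [0.697, 0.717, -0.007, 0.007]
force: [-0.3, -0.7, -3.4]
width: 0.0614
```

>>> drive_tool:
  deltas: "0.1 0.01 0 0 0 0 1; 0 0 0 0 0 0 1"

```text
t: 17.8
tool_pos: [0.623, 0.1942, 0.1548]
orientation: [0.697, 0.717, -0.007, 0.007]
force: [-1.0, 0.0, -3.5]
width: 0.0616
```

>>> drive_tool:
  deltas: "0.1 0 0 0 0 0 1; 0 0 0 0 0 0 1"

```text
t: 18.0
tool_pos: [0.624, 0.1942, 0.1548]
orientation: [0.697, 0.717, -0.007, 0.007]
force: [0.0, -0.2, -2.7]
width: 0.0617
```

>>> drive_tool:
  deltas: "0.1 0.01 0 0 0 0 1; 0 0 0 0 0 0 1"

```text
t: 18.2
tool_pos: [0.6242, 0.1942, 0.1548]
orientation: [0.697, 0.717, -0.008, 0.007]
force: [-4.6, -1.5, -3.2]
width: 0.0616
```

>>> drive_tool:
  deltas: "0.05 0 0 0 0 0 1; 0 0 0 0 0 0 1"

```text
t: 18.4
tool_pos: [0.6242, 0.1942, 0.1548]
orientation: [0.697, 0.717, -0.009, 0.006]
force: [-9.2, -2.2, -0.9]
width: 0.0611
```

The bin has touched the upright at TCP x≈0.6241. I'll ease the force and lower the flange onto the louvre.

>>> drive_tool:
  deltas: "-0.12 -0.02 0 0 0 0 1; 0 0 -0.07 0 0 0 1; 0 0 0 0 0 0 1"

```text
t: 18.7
tool_pos: [0.6242, 0.1942, 0.1541]
orientation: [0.697, 0.717, -0.007, 0.007]
force: [-1.7, -0.4, -3.1]
width: 0.0618
```

>>> drive_tool:
  deltas: "0 0 -0.08 0 0 0 1; 0 0 0 0 0 0 1"

```text
t: 18.9
tool_pos: [0.6242, 0.1942, 0.1538]
orientation: [0.697, 0.717, -0.007, 0.007]
force: [-2.9, -0.6, 0.7]
width: 0.0618
```

>>> drive_tool:
  deltas: "0 0 -0.08 0 0 0 1; 0 0 0 0 0 0 1"

```text
t: 19.1
tool_pos: [0.6242, 0.1942, 0.1536]
orientation: [0.697, 0.717, -0.007, 0.007]
force: [-5.3, -1.4, 4.3]
width: 0.0613
```

>>> drive_tool:
  deltas: "0 0 0.08 0 0 0 1; 0 0 0 0 0 0 1"
  squeeze: 20

```text
t: 19.3
tool_pos: [0.6242, 0.1942, 0.1537]
orientation: [0.697, 0.717, -0.007, 0.007]
force: [-4.3, -1.4, 3.3]
width: 0.0618
```

>>> drive_tool:
  deltas: "0 0 0 0 0 0 -0.5; 0 0 0 0 0 0 -0.55; 0 0 0 0 0 0 -0.55"

```text
t: 19.6
tool_pos: [0.6244, 0.194, 0.1532]
orientation: [0.697, 0.717, -0.007, 0.008]
force: [-1.0, -0.8, -0.4]
width: 0.0662
```

>>> drive_tool:
  deltas: "0 0 0 0 0 0 -0.75; 0 0 0 0 0 0 -0.75"

```text
t: 19.8
tool_pos: [0.6243, 0.194, 0.1533]
orientation: [0.697, 0.717, -0.007, 0.007]
force: [-0.0, -0.6, 0.1]
width: 0.0747
```

```bash
python3 st.py; python3 - <<'E'
from h import *
p,q=wcam('w5'); cv2.imwrite('pics/v6.png',p['img'][:,:,::-1])
for n in('bin_lip','bin_mid','far_stop'): print([(n,np.round(d['xyz'],4),round(d['conf'],2)) for d in optics.tip_of(p,n)[:1]])
E
```

```text
t 19.8 pos [0.6243 0.194  0.1533] F [-0.05 -0.58  0.06] M [ 0.   -0.01  0.  ] w 0.0747 yaw 1.56 z [ 2.000e-04 -2.100e-02 -9.998e-01]
[('bin_lip', array([0.6251, 0.2682, 0.1719]), 0.76)]
[('bin_mid', array([0.6277, 0.2007, 0.1561]), 0.9)]
[('far_stop', array([0.6532, 0.2346, 0.1921]), 0.61)]
```

View pics/v6.png

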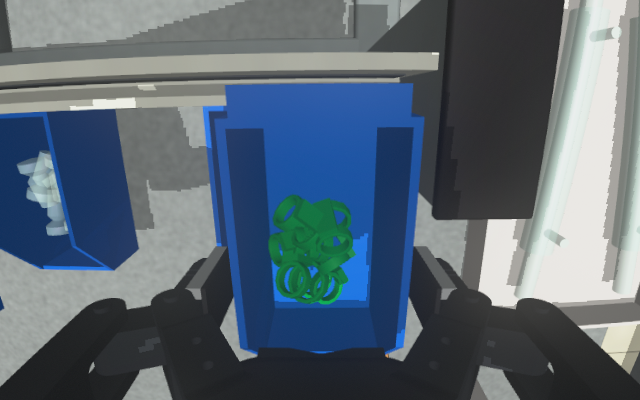

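The wrist picture shows the bin hanging free of the pads. Its flange lies over the louvre at (225–412, 85), its far side is at the upright at (425, 130), and the clips are undisturbed. Withdrawing upward.

>>> drive_tool:
  deltas: "0 0 0 0 0 0 -1; 0 0 0.3 0 0 0 -1; 0 0 1 0 0 0 -1; 0 0 2 0 0 0 -1; 0 0 3 0 0 0 -1; 0 0 3 0.6 0 0 -1; 0 0 3 0.6 0 0 -1; 0 0 0 0 0 0 -1"

```text
t: 20.8
tool_pos: [0.6254, 0.1942, 0.2836]
orientation: [0.697, 0.717, 0.005, 0.003]
force: [0.0, -0.0, 0.4]
width: 0.0852
```

```bash
python3 st.py; python3 - <<'E'
from h import *
p,q=wcam('w6'); 
for n in('bin_lip','bin_mid','far_stop'): print([(n,np.round(d['xyz'],4),round(d['conf'],2)) for d in optics.tip_of(p,n)[:2]])
cv2.imwrite('pics/v7.png',cv2.resize(p['img'][:320,150:470,::-1],None,fx=1.85,fy=1.85,interpolation=3))
E
```

```text
t 20.8 pos [0.6254 0.1942 0.2836] F [ 0.02 -0.05  0.4 ] M [-0.03 -0.06 -0.03] w 0.0852 yaw 1.55 z [ 0.0104  0.0028 -0.9999]
[('bin_lip', array([0.6217, 0.2709, 0.1699]), 0.78)]
[('bin_mid', array([0.6226, 0.2022, 0.1555]), 0.88)]
[('far_stop', array([0.6522, 0.2349, 0.1926]), 0.68)]
```

View pics/v7.png

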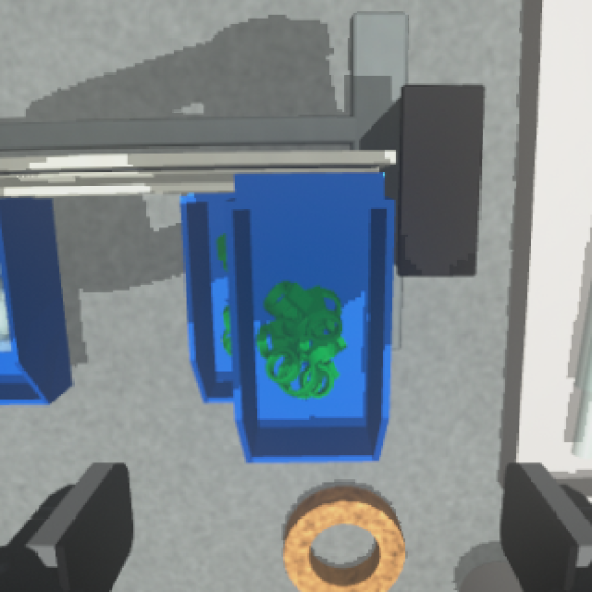

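```bash
python3 - <<'E'
from h import *
p,q=wcam()
im=p['img'].astype(float); bl=im[:,:,2]-im[:,:,0]
for r in(115,120,125,130,135,140):
    x=np.nonzero(bl[r,260:380]>35)[0]+260; g=im[r,x.max():x.max()+12].mean(1).astype(int)
    k=x.max()+.5
    print(r,k,unproj(q,[k,r],.192)[0].round(4),'w',(unproj(q,[k,r],.192)-unproj(q,[x.min()-.5,r],.192))[0,0].round(4),g.tolist(),'upr at +3px:',unproj(q,[k+3,r],.212)[0,0].round(4))
E
```

```text
115 368.5 [0.6526 0.2551 0.192 ] w 0.0709 [100, 67, 65, 48, 48, 55, 54, 55, 70, 69, 68, 69] upr at +3px: 0.6516
120 368.5 [0.6528 0.252  0.192 ] w 0.0711 [99, 68, 65, 45, 48, 55, 53, 54, 69, 70, 70, 69] upr at +3px: 0.6518
125 368.5 [0.653  0.2487 0.192 ] w 0.0714 [91, 68, 59, 46, 51, 55, 55, 55, 68, 69, 69, 68] upr at +3px: 0.652
130 368.5 [0.6532 0.2455 0.192 ] w 0.0716 [84, 67, 60, 47, 52, 53, 54, 54, 54, 55, 55, 69] upr at +3px: 0.6522
135 368.5 [0.6534 0.2423 0.192 ] w 0.0719 [84, 69, 56, 48, 52, 54, 55, 55, 55, 54, 69, 70] upr at +3px: 0.6524
140 368.5 [0.6536 0.239  0.192 ] w 0.0721 [78, 67, 53, 48, 54, 55, 55, 55, 55, 56, 66, 67] upr at +3px: 0.6526
```

```bash
python3 -c "
from h import *
p=shot('scene')
print([(n,np.round(d['xyz'],3).tolist(),round(d['conf'],2)) for n in('bin_mid','bin_lip') for d in optics.tip_of(p,n)[:3]])
print(workorder.close_job())"
```

```text
[('bin_mid', [0.241, -0.408, 0.036], 0.86), ('bin_mid', [0.625, 0.199, 0.162], 0.85), ('bin_lip', [0.202, -0.354, 0.05], 0.85), ('bin_lip', [0.62, 0.268, 0.18], 0.81)]
the job is handed in; nothing more can be done
None
```

The blue lipped bin is hanging on the top louvre, against the far upright, and I handed the job in at about 21 s of the 51 s allowed. The interface reports no verdict, so what follows rests on my own checks.

**How it went**
- **First contact:** I felt the rack with a touch of about 4 N. I took this for the panel face, but it was the bin's ribs meeting the louvre front.
- **Missed lowering:** Because of that, the first two tries at lowering set the lip on the louvre's edge, with about 7–8 N of contact. This tipped the bin about 1.2° in the grip.
- **Recovery:** The wrist camera above the slot showed the cause. I shifted about 1 mm toward the panel, levelled the bin, and the lip went into the slot with no measurable force.
- **Placing:** I slid it until it touched the upright, peaking at about 9 N. Then I eased off, set the flange down on the louvre, let go and moved clear.

**Last checks**
- **Height:** the flange met the louvre at the expected height. The wrist network put the bin's centre at 155.5–156 mm up, against the required 155–158.
- **Disagreement:** the scene camera's network read 162 mm for the same point, outside its stated accuracy of about 4 mm.
- **Against the upright:** the bin's side and the upright's inner face agree within about 1 mm in the wrist picture. That edge reading was rough, so contact rests mainly on the force felt before release.
- **Spills and other items:** the clips are still in the bin, and the robot was touching nothing at hand-in. I did not re-measure the other items; the arm stayed clear of them.

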